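# Clamp a flow cell: bottom the wing screw, back off a quarter turn

## Robot

A 7-joint arm with a two-finger parallel gripper is mounted at the origin on the work surface. World frame = base frame: x ahead of the robot, y to its left, z up, the work surface at z = 0. Lengths are in mm, angles in rad, forces in N, time in s.
With the tool pointing down it reaches from about 425 to 950 mm from the base axis. Payload 16.7 kg.
Tool frame: the origin (TCP) lies midway between the tips of the shut fingers; the grasp point (between the pads) lies robot.pinch_z behind it (robot.pinch_z is the distance from the TCP to the grasp point, in mm); x points along the fingers, z is the direction in which the jaws open and shut, and the axes are right-handed (so a half turn about x gives the same grasp; the last joint's range is limited). The gripper opens to 94 mm and grips with 3 to 60 N. Pads are 16 mm wide; open, the fingers measure 119 mm over their backs; the gripper's body (75 mm by 177 mm) begins 78 mm behind the grasp point.
Start: joints at [0.972, 0.426, 0.074, 1.606, -0.034, 1.111, -0.067], TCP at [293.445, -607.836, 205.467] pointing down, gripper open.
Joint ranges: [-2.85, 2.85], [-0.5, 2.14], [-1.23, 1.37], [0.21, 2.46], [-1.02, 4.16], [0.16, 2.05], [-2.73, 2.73]. Speed limits (rad/s): [1.89, 1.89, 2.39, 2.39, 3.01, 3.01, 3.01].

## Interface

Orientations are given as a rotation vector (axis times angle).
In Python, from workcell import robot, viewer gives the robot as it stands. The module is installed in compiled form; this text tells all that it offers.
- The arm moves only by the tool play_rows, never from a script. Its argument "steps" is a list that holds one entry, the list of rows, each a list of 5 numbers: the opening, from 0 (shut) to 1 (fully open), then the shift along the tool's x, y, z in mm, then the turn about the tool's x in degrees. In form: [[[hand, dx, dy, dz, roll], ...]]. A call has exactly 10 rows; each row shifts and turns the commanded pose from where the row before left it, along the tool's axes as they then stand; what a row does not reach is not made up. A row lasts 1/12 s, in which the tool goes at most 41.7 mm and 7.16 degrees, less where a joint would pass 70% of its speed; a pose out of reach is approached as far as the arm can. A call is refused whole if a number of a shift passes 41.7 or a number of a turn 7.16, either way. A call with a gripper value outside its range is refused whole. The fingers move at their own pace and stop on an object; "force" is the grip in N (left out, the last holds). Time passes only in rows, so rows that do not move let the fingers close, or fill a call up. It gives the time, the measured TCP pose, the force and the opening at its end, in the units of the state.
- robot.read_state(): the state, without advancing time (a new reading comes with each control period).
- viewer.capture(name): name is "scene" or "top" or "wrist"; returns a dict with "color" (400x640x3 uint8, red, green, blue), "vertical_fov" (degrees; the focal length in pixels is half the picture's height over the tangent of half this angle, whatever the lens; pixels are square), "cx", "cy" (the principal point, pixels), "k1" (the pictures are not rectified: a ray, as slopes to the right and down, at radius r is drawn at 1 + k1 r^2 times it, then the intrinsics apply), "pose" (4x4, takes a point from camera to world coordinates); the wrist camera has in their place "hand_eye" (4x4, takes a point from camera to tool coordinates, whose origin is the TCP and whose axes are the tool frame's). Camera axes: x right, y up, looking along -z (the intrinsics and any distortion apply to the point x, -y, -z); pixel columns grow to the right and rows downward; lengths in mm; the calibration is good to about 2 mm. A picture is of the moment at which its call begins: read the wrist's pose just before it. There is no depth.
- robot.finish_job(): hands the job in, once; it reports no verdict.
The state is a dict: "clock": time; "joint_positions": joint angles; "qd": joint speeds; "joint_torque": joint torques, N m; "tool_pos": TCP position; "ee_rot": TCP orientation; "contact_force": force on the tool from outside, world axes, zero at the start; "torque": the same for the moment, N m; "opening": opening from 0.0 (shut) to 1.0 (fully open).
Only numpy, scipy, OpenCV 4.12 (cv2) and the standard library are available. Lean on these libraries where they do the work, as an engineer would, in place of code of your own. Each camera call takes 0.05 s, during which the arm holds its last target.

## Task

Push the flow-cell carrier fully home against its end stop, then turn the clamp's wing screw clockwise until its foot bottoms on the cell, finger-tight and no more, because the glass cracks if the screw is forced. Then back the screw off a quarter turn, so that the cell is captive but not strained, and let go. Leave the other things on the bench where they are.

Things in the scene. Friction and masses are not known exactly. Their poses are not given: they have to be found in the camera images.
- stage: flow-cell stage, fixed to the bench: aluminium base plate 270 x 110 x 14 mm, from x = -100 to +170 in its frame. Origin at bench height on the slide's centre line; x points along the slide, from the push tab (robot's side) to the end stop and black objective. A clamp bridge crosses the slide at x = +45: beam 28 mm (x) x 98 mm (y), top 56 mm above the bench; round 48 mm hub in its middle to 61 mm, brass bush to 65.
- carrier_out (a joint): how far the carrier still stands out from its end stop, m: 0 = fully home against the stop, up to 0.046. It slides along the stage's x axis in guide rails with about 3 N of drag and stays where it is left.
- tab (a point): centre of the robot-side face of the carrier's upright push tab (aluminium plate 10 mm thick in x, 40 mm wide in y, bottom at 20 and top at 50 mm above the bench); this point is 36 mm above the bench. Pushing it along the stage's +x moves the carrier home. The tab face is 111 mm from the screw's axis when home.
- wing (a point): centre of the wing of the clamp screw: a flat black wing 44 mm long (its own x axis) x 9 mm thick (y) x 20 mm tall (z, up) on a vertical captive screw in the middle of the bridge; 92 mm above the bench, and it stays at that height as it turns. Below it there is only the 9 mm thick shank, down to the brass bush 17 mm below the wing's underside. Grip it across its 9 mm thickness from above.
- screw_core: the clamp screw's turning core inside the bridge's round hub, out of sight; it takes the force when the screw bottoms. Origin on the screw's axis at bench height. Turning the wing clockwise (seen from above) drives the foot down 4 mm per turn; it turns freely (0.01 N m) for 0.4 to 2.0 rad from the start, then stops hard (2 to 4 N m per rad), at no known wing angle: finger-tight is 0.1 to 0.25 N m, 0.45 N m cracks the glass.
- foot (a point): middle of the underside of the clamp's foot (14 mm steel disc under the bridge, does not turn). It sinks as the screw is turned clockwise and rises as it is backed off.
- cell_land (a point): middle of the top of the steel bearing land (20 mm disc, 29 mm above the bench) on the flow cell's frame; straight under the foot when the carrier is home. The foot is 0.25 to 1.3 mm above the land at the start and meets it as the screw bottoms, too little for the measured poses to tell.
- vial: bystander: small amber screw-cap jar, 32 mm across, 55 mm tall; origin at the centre of its underside
- dish: bystander: shallow glass dish, 90 mm across, 16 mm tall; origin at the centre of its underside
- driver: bystander: black-handled screwdriver, 160 mm long, lying; origin at the centre of its underside
- spare_cell: bystander: spare flow cell lying flat: black frame 120 x 30 x 6 mm with a glass window; origin at the centre of its underside
- beaker: bystander: glass beaker, 70 mm across, 90 mm tall; origin at the centre of its underside
- bottle: bystander: glass bottle with a blue cap, 68 mm across, 170 mm tall; origin at the centre of its underside
- tip_box: bystander: grey open box with dividers, 120 x 85 x 50 mm; origin at the centre of its underside

How it is judged:
By the outcome, as a careful person would: the job done as asked, in the order asked, and still so for the second after the job is handed in, with the robot touching nothing.
It also fails if it takes over 64 s, if anything falls off the work surface, if the arm or the gripper's body presses on something with over 40 N, if the wrist force passes 120 N, or if a joint passes its speed limit or range.

## Working session

There is one attempt and no reset: what is moved stays moved. The work goes in short steps, Python scripts to look and compute and a tool call to move; the robot and the scene stay as the last step left them, time stands still between calls to the robot, and variables do not carry over. Pictures are saved under pics/ and viewed, and the job is handed in when it is done.

Besides the shell and the picture viewer there is one more tool, called after "Request:" by a JSON object that holds its "method" and its "body", one argument or row to a line. play_rows: Moves the arm, as the interface text tells. Its arguments: {"type":"object","properties":{"steps":{"type":"array"},"force":{"type":"number"}},"required":["steps"]}

```bash
mkdir -p pics; cat > h.py <<'E'
import numpy as np, cv2
from scipy.spatial.transform import Rotation as R
from workcell import robot, viewer
def cap(n,f):
    s=robot.read_state(); c=viewer.capture(n)
    cv2.imwrite('pics/'+f,c['color'][:,:,::-1])
    if 'hand_eye' in c:
        T=np.eye(4);T[:3,:3]=R.from_rotvec(s['ee_rot']).as_matrix();T[:3,3]=s['tool_pos']
        c['pose']=T@np.array(c['hand_eye'])
    return c
def K(c):
    h=c['color'].shape[0]; f=h/2/np.tan(np.radians(c['vertical_fov'])/2)
    return np.array([[f,0,c['cx']],[0,f,c['cy']],[0,0,1.]])
def ray(c,u,v):
    p=cv2.undistortPointsIter(np.array([[[u,v]]],float),K(c),np.array([c['k1'],0,0,0.]),None,None,(3,100,1e-12))[0,0]
    P=np.array(c['pose']); d=P[:3,:3]@np.array([p[0],-p[1],-1]); return P[:3,3],d
def plane(c,u,v,z):
    o,d=ray(c,u,v); return o+d*(z-o[2])/d[2]
def proj(c,X):
    P=np.array(c['pose']); q=P[:3,:3].T@(np.array(X,float)-P[:3,3]); a,b=q[0]/-q[2],-q[1]/-q[2]
    k=1+c['k1']*(a*a+b*b); M=K(c); return M[0,0]*a*k+M[0,2],M[1,1]*b*k+M[1,2]
def st():
    s=robot.read_state(); 
    for k,v in s.items(): print(k,np.round(v,3).tolist() if not isinstance(v,dict) else v)
    Rm=R.from_rotvec(s['ee_rot']).as_matrix(); print(np.round(Rm,3).tolist())
    return s
E
python3 - <<'E'
from h import *
st(); print(robot.pinch_z)
for n in ['scene','top','wrist']:
    c=cap(n,n+'0.png'); print(n,{k:(np.round(v,3).tolist()) for k,v in c.items() if k!='color'})
E
```

```text
clock 0.0
joint_positions [0.972, 0.427, 0.074, 1.607, -0.034, 1.111, -0.067]
qd [0.0, 0.002, 0.002, 0.002, 0.0, 0.0, 0.001]
joint_torque [-0.001, -93.583, 3.665, -45.42, -0.049, 0.02, 0.0]
tool_pos [293.23, -607.478, 204.759]
ee_rot [0.873, 1.39, -0.872]
contact_force [-0.534, 0.498, -0.079]
torque [0.02, 0.019, 0.017]
opening 1.001
[[-0.001, 0.901, 0.435], [0.001, 0.435, -0.901], [-1.0, -0.0, -0.001]]
18.8
scene {'vertical_fov': 53.725, 'cx': 309.403, 'cy': 202.771, 'k1': -0.098, 'pose': [[-0.419, -0.717, 0.558, 1370.965], [0.908, -0.32, 0.271, 373.285], [-0.016, 0.62, 0.785, 1199.56], [0.0, 0.0, 0.0, 1.0]]}
top {'vertical_fov': 51.242, 'cx': 320.082, 'cy': 201.551, 'k1': 0.036, 'pose': [[0.009, 0.999, -0.04, 513.086], [-1.0, 0.009, 0.006, 20.394], [0.006, 0.04, 0.999, 1282.9], [0.0, 0.0, 0.0, 1.0]]}
wrist {'vertical_fov': 70.453, 'cx': 321.946, 'cy': 200.252, 'k1': 0.002, 'hand_eye': [[-0.0, 0.273, -0.962, -178.593], [0.001, 0.962, 0.273, 79.449], [1.0, -0.001, -0.0, -0.611], [0.0, 0.0, 0.0, 1.0]], 'pose': [[0.435, 0.866, 0.246, 364.669], [-0.9, 0.419, 0.118, -572.613], [-0.001, -0.273, 0.962, 383.48], [0.0, 0.0, 0.0, 1.0]]}
```

View pics/top0.png

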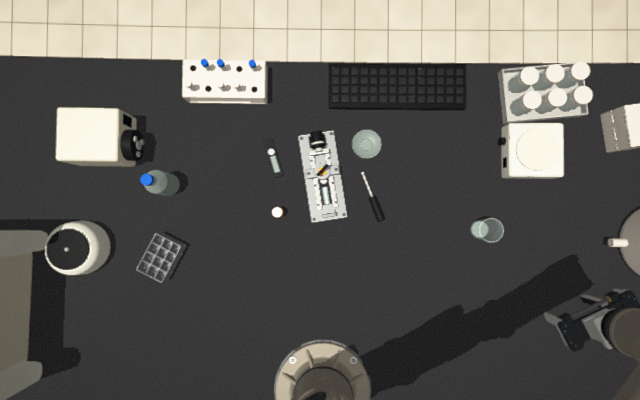

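View pics/scene0.png

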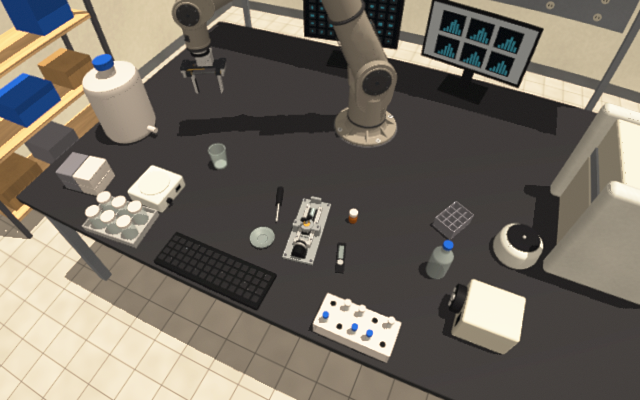

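View pics/wrist0.png

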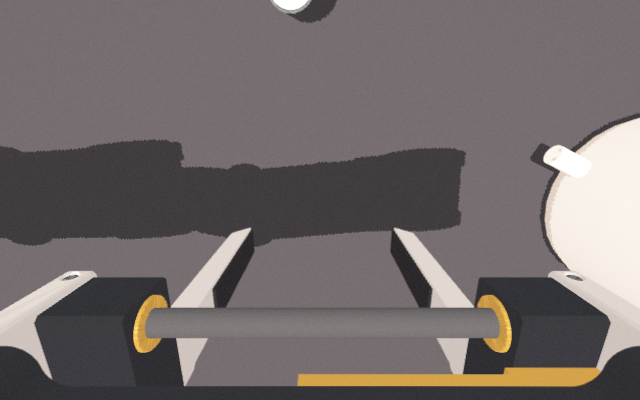

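The top view shows the stage at about px (300-347, 130-222), with its objective end up (+x world). I'll enlarge it.

```bash
python3 - <<'E'
import cv2
a=cv2.imread('pics/top0.png')[120:230,255:395]; cv2.imwrite('pics/top0c.png',cv2.resize(a,None,fx=5.4,fy=5.4,interpolation=cv2.INTER_CUBIC))
a=cv2.imread('pics/scene0.png')[185:275,235:365]; cv2.imwrite('pics/scene0c.png',cv2.resize(a,None,fx=6,fy=6,interpolation=cv2.INTER_CUBIC))
E
```

```text
(no output)
```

View pics/top0c.png

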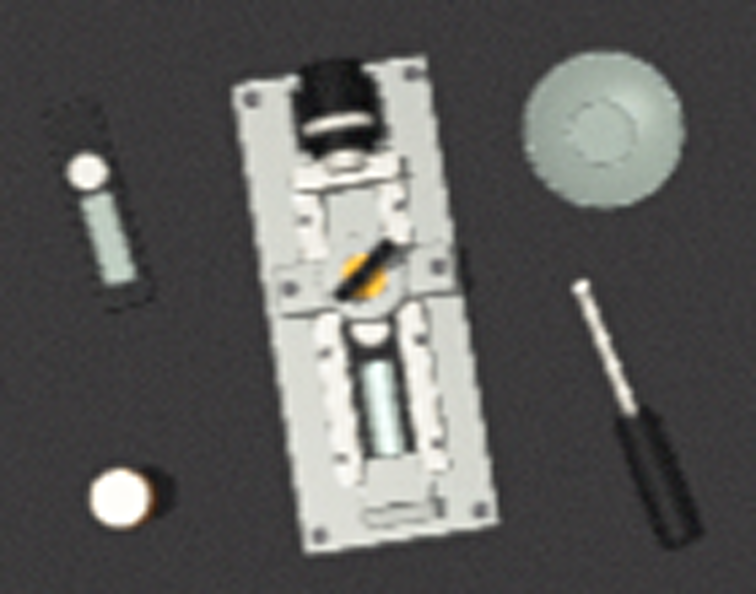

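View pics/scene0c.png

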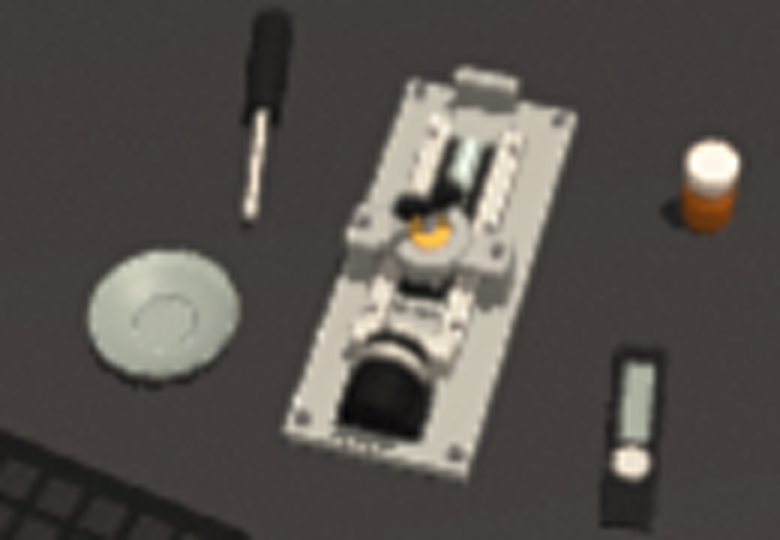

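```bash
python3 - <<'E'
from h import *
t=cap('top','t1.png'); s=cap('scene','s1.png')
f=lambda x,y:(255+(x+.5)/5.4-.5,120+(y+.5)/5.4-.5)
g=lambda x,y:(235+(x+.5)/6-.5,185+(y+.5)/6-.5)
cs=[plane(t,*f(*p),14) for p in [(233,87),(427,56),(497,522),(304,552)]]  # farL(+y),farR,nearR,nearL
cs2=[plane(s,*g(*p),14) for p in [(468,476),(284,432),(412,80),(577,117)]]
for nm,c in (('top',cs),('scene',cs2)):
    c=np.array(c)[:,:2]; print(nm,np.round(c,1).tolist())
    d=(c[0]+c[1]-c[2]-c[3])/2; L=np.linalg.norm(d); d/=L; n=np.array([-d[1],d[0]])
    print('len',L,'wid',np.linalg.norm(c[0]-c[1]),np.linalg.norm(c[2]-c[3]),'yaw',np.degrees(np.arctan2(d[1],d[0])), 'yaw cross',np.degrees(np.arctan2(*((c[0]+c[3]-c[1]-c[2])*[-1,1]))))
    o=c.mean(0)-35*d; print('origin',o,'axis',o+45*d)
    print('tabhome',o+(45-111)*d)
# wing ends
for c,F,P in ((t,f,[(395,243),(340,296)]),(s,g,[(400,207),(470,185)])):
    a,b=[plane(c,*F(*p),102 if c is t else 97)[:2] for p in P]; print('wing',a,b,(a+b)/2,np.linalg.norm(a-b),np.degrees(np.arctan2(*(a-b)[::-1])))
print('tab top near edge', plane(t,*f(363,524),50),plane(t,*f(440,515),50))
print('tab near', plane(s,*g(458,68),50),plane(s,*g(521,78),50))
E
```

```text
top [[764.9, 83.4], [783.8, -26.5], [519.9, -68.0], [502.0, 40.5]]
len 266.74932119198394 wid 111.42615397014178 109.9804135529106 yaw 9.10437027025511 yaw cross 9.54464091722204
origin [608.09060715   1.81313392] axis [652.52368547   8.93363613]
tabhome [542.9220923   -8.63026932]
scene [[765.8, 85.2], [783.2, -23.7], [516.5, -67.9], [501.1, 40.9]]
len 269.33954556198995 wid 110.2656151438769 109.84983876021425 yaw 9.470729723303053 yaw cross 8.549735149815424
origin [607.11987229   2.86886079] axis [651.50651282  10.27332855]
tabhome [542.01946618  -7.99102524]
wing [665.75106546  -7.16636275] [637.47464309  21.5299578 ] [651.61285428   7.18179752] 40.286906993721516 -45.42227137309415
wing [664.0282632   -3.17148201] [633.30259887  27.05156659] [648.66543104  11.94004229] 43.09871360947437 -44.52751902046557
tab top near edge [517.92397452   7.81674175  50.        ] [523.23661306 -34.27958229  50.        ]
tab near [521.93295426 -32.30306125  50.        ] [513.25356111   7.00489338  50.        ]
```

Request:
{"method": "play_rows", "body": {
  "steps": [
    [[0.5, 0, 24, -25, 0], [0.5, 0, 24, -25, 0], [0.5, 0, 24, -25, 0], [0.5, 0, 24, -25, 0], [0.5, 0, 24, -25, 0], [0.5, 0, 24, -25, 0], [0.5, 0, 24, -25, 0], [0.5, 0, 24, -25, 0], [0.5, 0, 24, -25, 0], [0.5, 0, 24, -25, 0]]
  ]
}}

```text
clock: 1.08
tool_pos: [401.1, -276.8, 205.6]
ee_rot: [0.872, 1.389, -0.872]
contact_force: [0.7, -0.3, -0.7]
opening: 0.5
```

Request:
{"method": "play_rows", "body": {
  "steps": [
    [[0, 0, 24, -25, 0], [0, 0, 24, -25, 0], [0, 0, 24, -25, 0], [0, 0, 24, -25, 0], [0, 0, 24, -25, 0], [0, 0, 24, -25, 0], [0, 0, 24, -25, 0], [0, 0, 24, -25, 0], [0, 0, 0, 0, 7], [0, 0, 0, 0, 7]]
  ]
}}

```text
clock: 1.92
tool_pos: [487.2, -12.6, 205.4]
ee_rot: [1.058, 1.299, -1.057]
contact_force: [-0.1, -0.0, 0.5]
opening: 0.006
```

```bash
python3 - <<'E'
from h import *
st(); c=cap('wrist','w1.png'); cap('top','t2.png')
E
```

```text
clock 1.917
joint_positions [0.197, 0.137, -0.329, 1.999, 0.051, 1.014, -1.523]
qd [-0.094, -0.017, 0.164, 0.017, -0.022, 0.0, -1.446]
joint_torque [-1.971, -57.559, -5.57, -44.256, -0.2, -0.217, 5.175]
tool_pos [487.199, -12.637, 205.444]
ee_rot [1.058, 1.299, -1.057]
contact_force [-0.065, -0.034, 0.52]
torque [-0.012, 0.01, 0.022]
opening 0.006
[[-0.0, 0.979, 0.203], [0.001, 0.203, -0.979], [-1.0, 0.0, -0.001]]
```

View pics/w1.png

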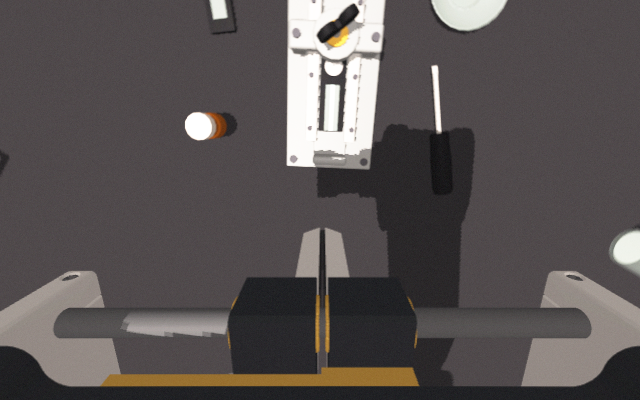

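```bash
python3 - <<'E'
from h import *
import numpy as np
a=cv2.imread('pics/w1.png')[0:180,270:400]; cv2.imwrite('pics/w1c.png',cv2.resize(a,None,fx=3.3,fy=3.3,interpolation=cv2.INTER_CUBIC))
E
```

```text
(no output)
```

View pics/w1c.png

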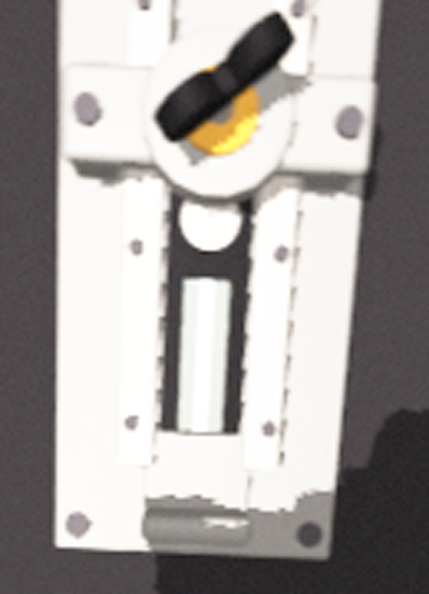

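```bash
python3 - <<'E'
from h import *
c=cap('wrist','w2.png')
f=lambda x,y:(270+(x+.5)/3.3-.5,(y+.5)/3.3-.5)
P=lambda x,y,z:np.round(plane(c,*f(x,y),z),1)
print('tab', P(147,543,50),P(249,545,50))
a,b=P(166,122,102),P(285,30,102); print('wing',a,b,(a+b)/2,np.linalg.norm(a-b),np.degrees(np.arctan2(*(b-a)[1::-1])))
d=np.array([.987,.161])
print('bush mid',P(222,107,65)); print('hub', P(147,108,61),P(298,108,61))
print('plate near corners',P(55,547,14),P(328,558,14))
print(robot.read_state()['tool_pos'])
E
```

```text
tab [513.2   1.   50. ] [519.9 -35.   50. ]
wing [633.7  18.3 102. ] [661.2  -8.  102. ] [647.45   5.15 102.  ] 38.05180679021694 -43.722239092371424
bush mid [650.2   4.6  65. ]
hub [646.4  27.2  61. ] [655.8 -18.3  61. ]
plate near corners [498.7  36.3  14. ] [516.4 -71.   14. ]
[486.79758804 -14.7608256  205.47057558]
```

Request:
{"method": "play_rows", "body": {
  "steps": [
    [[0, 30, 0, 0, 2.4], [0, 30, 0, 0, 0], [0, 30, 0, 0, 0], [0, 30, 0, 0, 0], [0, 30, 0, 0, 0], [0, 20, 0, 0, 0], [0, 6, 0, 0, 0], [0, 0, 0, 0, 0], [0, 0, 0, 0, 0], [0, 0, 0, 0, 0]]
  ]
}}

```text
clock: 2.9
tool_pos: [487.8, -14.9, 30.9]
ee_rot: [1.088, 1.281, -1.086]
contact_force: [0.4, -0.0, 0.6]
opening: 0.004
```

```bash
python3 - <<'E'
from h import *
st(); c=cap('wrist','w3.png')
d=np.array([np.cos(np.radians(9.3)),np.sin(np.radians(9.3))])
p=np.array(robot.read_state()['tool_pos'])[:2]-[607.6,2.3]; print('s,lat',p@d,p@[-d[1],d[0]])
E
```

```text
clock 2.9
joint_positions [0.144, 0.384, -0.289, 2.147, 0.183, 0.631, -1.679]
qd [-0.001, -0.006, 0.001, -0.001, 0.003, -0.005, -0.01]
joint_torque [-0.084, -71.153, -2.596, -29.08, 0.013, -0.067, 0.071]
tool_pos [487.833, -14.897, 30.887]
ee_rot [1.088, 1.281, -1.086]
contact_force [0.396, -0.034, 0.557]
torque [-0.012, 0.014, -0.009]
opening 0.004
[[0.002, 0.987, 0.164], [0.0, 0.164, -0.987], [-1.0, 0.002, 0.0]]
s,lat -120.93735762020363 2.3744759399717177
```

View pics/w3.png

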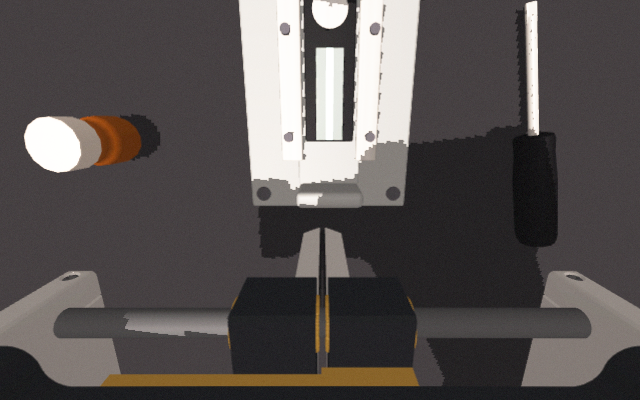

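The wrist view shows the fingertip (322,230) aligned with the tab centre (330,198). I'll push along tool +y.

Request:
{"method": "play_rows", "body": {
  "steps": [
    [[0, 0, 4, 0, 0], [0, 0, 4, 0, 0], [0, 0, 4, 0, 0], [0, 0, 4, 0, 0], [0, 0, 4, 0, 0], [0, 0, 4, 0, 0], [0, 0, 4, 0, 0], [0, 0, 4, 0, 0], [0, 0, 4, 0, 0], [0, 0, 2, 0, 0]]
  ]
}}

```text
clock: 3.78
tool_pos: [524.7, -8.5, 29.4]
ee_rot: [1.088, 1.282, -1.088]
contact_force: [-2.7, 0.0, 2.8]
opening: 0.004
```

Request:
{"method": "play_rows", "body": {
  "steps": [
    [[0, 0, 1, 0, 0], [0, 0, 1, 0, 0], [0, 0, 0.5, 0, 0], [0, 0, 0.5, 0, 0], [0, 0, 0.5, 0, 0], [0, 0, 0.5, 0, 0], [0, 0, 0.5, 0, 0], [0, 0, 0.5, 0, 0], [0, 0, 0.5, 0, 0], [0, 0, 0, 0, 0]]
  ]
}}

```text
clock: 4.62
tool_pos: [529.9, -7.7, 29.5]
ee_rot: [1.088, 1.282, -1.088]
contact_force: [-2.8, -0.5, -1.8]
opening: 0.004
```

Request:
{"method": "play_rows", "body": {
  "steps": [
    [[0, 0, 0.5, 0, 0], [0, 0, 0.5, 0, 0], [0, 0, 0.5, 0, 0], [0, 0, 0.5, 0, 0], [0, 0, 0.5, 0, 0], [0, 0, 0.5, 0, 0], [0, 0, 0.5, 0, 0], [0, 0, 0.5, 0, 0], [0, 0, 0, 0, 0], [0, 0, 0, 0, 0]]
  ]
}}

```text
clock: 5.45
tool_pos: [531.2, -7.5, 29.4]
ee_rot: [1.085, 1.285, -1.092]
contact_force: [-19.4, -1.4, 15.5]
opening: 0.004
```

Request:
{"method": "play_rows", "body": {
  "steps": [
    [[0, 0, 0.5, 0, 0], [0, 0, 0.5, 0, 0], [0, 0, 0, 0, 0], [0, 0, 0, 0, 0], [0, 0, 0, 0, 0], [0, 0, 0, 0, 0], [0, 0, -1, 0, 0], [0, 0, -1, 0, 0], [0, 0, -1, 0, 0], [0, 0, 0, 0, 0]]
  ]
}}

```text
clock: 6.28
tool_pos: [531.2, -7.5, 29.5]
ee_rot: [1.087, 1.283, -1.089]
contact_force: [-6.9, -1.1, 0.8]
opening: 0.006
```

```bash
python3 - <<'E'
from h import *
st(); c=cap('wrist','w4.png'); t=cap('top','t4.png')
a=cv2.imread('pics/t4.png')[120:230,255:395]; cv2.imwrite('pics/t4c.png',cv2.resize(a,None,fx=5.4,fy=5.4,interpolation=cv2.INTER_CUBIC))
E
```

```text
clock 6.283
joint_positions [0.124, 0.441, -0.28, 2.052, 0.191, 0.673, -1.688]
qd [-0.001, 0.001, 0.002, -0.003, 0.001, 0.007, 0.0]
joint_torque [-0.251, -81.971, -3.402, -35.61, 0.299, -2.459, -0.017]
tool_pos [531.216, -7.518, 29.454]
ee_rot [1.087, 1.283, -1.089]
contact_force [-6.856, -1.116, 0.835]
torque [-0.071, 1.585, 0.038]
opening 0.006
[[-0.001, 0.987, 0.163], [-0.0, 0.163, -0.987], [-1.0, -0.001, 0.0]]
```

View pics/w4.png

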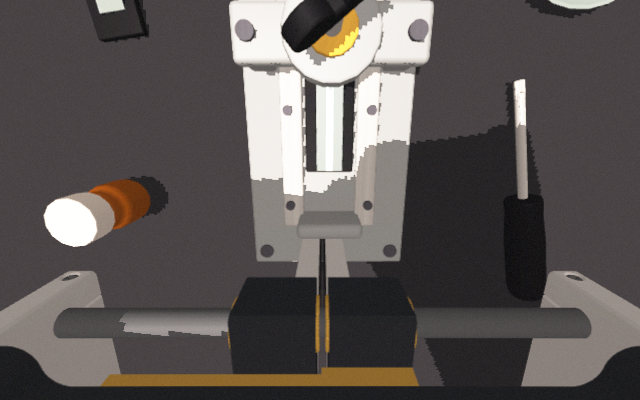

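Fully home: the tab (330,225) has stopped moving against a rising force. I'll retreat, rise and move over the screw.

Request:
{"method": "play_rows", "body": {
  "steps": [
    [[0, 0, -12, 0, 0], [0, -34, -3, 0, 0], [0, -34, 0, 0, 0], [0, -34, 0, 0, 0], [0, -34, 0, 0, 0], [0, -34, 0, 0, 0], [0, 0, 34, 0, 0], [0, 0, 34, 0, 0], [0, 0, 34, 0, 0], [0, 0, 34, 0, 0]]
  ]
}}

```text
clock: 7.22
tool_pos: [653.6, 12.5, 200.6]
ee_rot: [1.089, 1.28, -1.086]
contact_force: [-0.5, 0.3, 0.7]
opening: 0.004
```

Request:
{"method": "play_rows", "body": {
  "steps": [
    [[0.6, 0, 0, 0, -7], [0.6, 0, 0, 0, -7], [0.6, 0, 0, 0, -7], [0.6, 0, 0, 0, -7], [0.6, 0, 0, 0, -7], [0.6, 0, 0, 0, -7], [0.6, 0, 0, 0, -7], [0.6, 0, 0, 0, -7], [0.6, 0, 0, 0, -7], [0.6, 0, 0, 0, -7]]
  ]
}}

```text
clock: 8.05
tool_pos: [652.0, 12.4, 200.1]
ee_rot: [0.142, 1.564, -0.141]
contact_force: [0.5, -0.7, 0.2]
opening: 0.597
```

Request:
{"method": "play_rows", "body": {
  "steps": [
    [[0.6, 0, 0, 0, -7], [0.6, 0, 0, 0, -7], [0.6, 0, 0, 0, -7], [0.6, 0, 0, 0, -7], [0.6, 0, 0, 0, -7], [0.6, 0, 0, 0, -7], [0.6, 0, 0, 0, -7], [0.6, 0, 0, 0, -7], [0.6, 0, 0, 0, 0], [0.6, 0, 0, 0, 0]]
  ]
}}

```text
clock: 8.88
tool_pos: [651.7, 12.2, 199.7]
ee_rot: [-0.615, 1.481, 0.616]
contact_force: [0.5, 0.9, 1.1]
opening: 0.6
```

```bash
python3 - <<'E'
from h import *
st(); c=cap('wrist','w5.png'); t=cap('top','t5.png')
E
```

```text
clock 8.883
joint_positions [0.429, 0.492, -0.751, 1.63, 0.359, 1.161, 0.38]
qd [-0.01, -0.006, 0.012, 0.005, -0.006, 0.001, -0.035]
joint_torque [0.445, -89.515, -15.258, -43.625, 0.151, 0.089, 1.599]
tool_pos [651.689, 12.202, 199.738]
ee_rot [-0.615, 1.481, 0.616]
contact_force [0.515, 0.903, 1.059]
torque [-0.055, -0.128, -0.014]
opening 0.6
[[0.001, -0.709, 0.706], [0.001, 0.706, 0.709], [-1.0, -0.0, 0.001]]
```

View pics/w5.png

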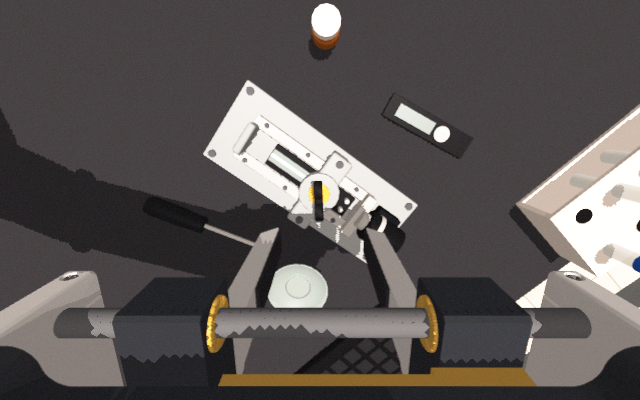

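```bash
python3 - <<'E'
from h import *
c=cap('wrist','w6.png')
im=c['color']
a=im[165:240,280:365,::-1]; cv2.imwrite('pics/w6c.png',cv2.resize(a,None,fx=7,fy=7,interpolation=cv2.INTER_CUBIC))
s=robot.read_state();Rm=R.from_rotvec(s['ee_rot']).as_matrix()
g=im.max(2); m=(g<70).astype(np.uint8); m[:178]=0;m[226:]=0;m[:,:308]=0;m[:,330:]=0
n,l,S,_=cv2.connectedComponentsWithStats(m)
for i in range(1,n):
    if S[i,4]<80: continue
    ys,xs=np.nonzero(l==i); (cx,cy),(w,h),an=cv2.minAreaRect(np.c_[xs,ys].astype(np.float32))
    print(S[i],cx,cy,w,h,an)
    for z in (102,92): print(z,'world',plane(c,cx,cy,z),'tool',Rm.T@(plane(c,cx,cy,z)-s['tool_pos']))
for r in range(180,226,5): print(r,g[r,308:332])
E
```

```text
[314 181  10  40 305] 318.056884765625 200.52462768554688 39.328243255615234 7.932212829589844 86.8201675415039
102 world [647.84513087  10.64350483 102.        ] tool [97.69225391  1.37526213 -3.74941046]
92 world [649.76696186   8.53674818  92.        ] tool [107.69335285  -1.46889296  -3.89314505]
180 [245 245 245 245 241 237 237 234 233 233 232 233 233 236 243 246 245 246
 245 246 246 246 246 245]
185 [243 244 223 161 146 104  43  36  34  38  37  32  35  33 222 247 245 244
 243 244 245 244 245 244]
190 [235 251 251 228 200 142  55  42  47  45  52  50  51  42 214 254 255 255
 255 255 253 246 243 243]
195 [249 254 255 253 226 155  70  33  34  33  36  38  39  41 148 252 255 255
 255 255 255 253 244 241]
200 [241 218 246 255 249 197 137  41  41  45  46  48  47  47  81 249 255 255
 255 254 246 241 241 242]
205 [241 241 240 220 159 137  95  40  34  29  31  30  29  28  26 197 241 240
 240 241 241 241 240 240]
210 [234 231 237 238 196 134  94  47  49  48  48  43  45  45  35 187 198 129
 135 138 137 143 146 123]
215 [138 137 137 138 138 133 105  55  44  44  46  46  45  48  41  94 151 166
 166 165 162 158 161 161]
220 [198 192 130 139 134 130 139  93  29  30  31  22  31  30  32  86 130 137
 137 143 155 166 138  85]
225 [ 96  99 123 131 138 139 138 137 139 136 200 230 192 139 133 135 139 138
 135 134 136 136 140 134]
```

View pics/w6c.png

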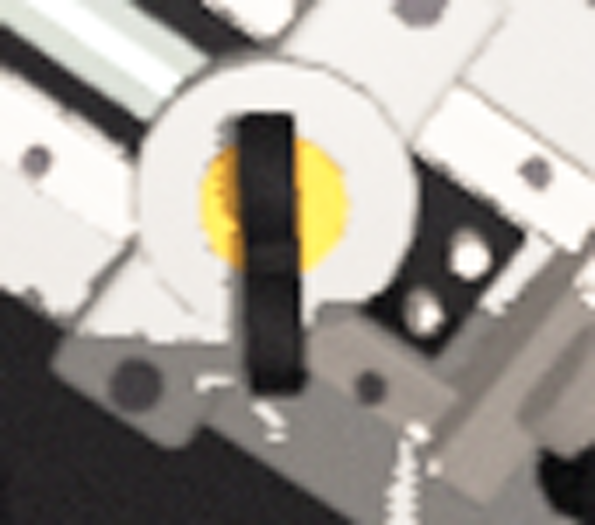

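```bash
python3 - <<'E'
from h import *
c=cap('wrist','w7.png'); im=c['color'].astype(int)
m=((im[:,:,0]-im[:,:,2])>90); m[:165]=0;m[240:]=0;m[:,:300]=0;m[:,:]&=True;m[:,340:]=0
ys,xs=np.nonzero(m); print(xs.min(),xs.max(),ys.min(),ys.max(),len(xs))
u,v=(xs.min()+xs.max())/2,(ys.min()+ys.max())/2
p=plane(c,u,v,65);s=robot.read_state();print(p,R.from_rotvec(s['ee_rot']).as_matrix().T@(p-s['tool_pos']))
E
```

```text
309 329 185 203 173
[650.18632627   9.16102706  65.        ] [134.67364942  -1.42241413  -3.14314491]
```

Request:
{"method": "play_rows", "body": {
  "steps": [
    [[0.5, 0, -1, -3.5, -2.7], [0.5, 20, 0, 0, 0], [0.5, 25, 0, 0, 0], [0.5, 25, 0, 0, 0], [0.5, 20, 0, 0, 0], [0.5, 15, 0, 0, 0], [0.5, 10, 0, 0, 0], [0.5, 5, 0, 0, 0], [0.5, 4, 0, 0, 0], [0.5, 0, 0, 0, 0]]
  ]
}}

```text
clock: 9.92
tool_pos: [649.6, 9.2, 75.6]
ee_rot: [-0.655, 1.469, 0.655]
contact_force: [-0.5, 0.2, -0.6]
opening: 0.499
```

```bash
python3 - <<'E'
from h import *
st(); c=cap('wrist','w8.png')
E
```

```text
clock 9.917
joint_positions [0.394, 0.617, -0.7, 1.737, 0.471, 0.962, 0.347]
qd [0.004, -0.014, -0.007, -0.007, -0.007, 0.01, 0.007]
joint_torque [-0.473, -96.207, -16.322, -37.03, 0.112, -0.254, -0.135]
tool_pos [649.598, 9.232, 75.554]
ee_rot [-0.655, 1.469, 0.655]
contact_force [-0.474, 0.227, -0.606]
torque [-0.001, -0.131, 0.013]
opening 0.499
[[0.0, -0.744, 0.668], [0.0, 0.668, 0.744], [-1.0, -0.0, 0.0]]
```

View pics/w8.png

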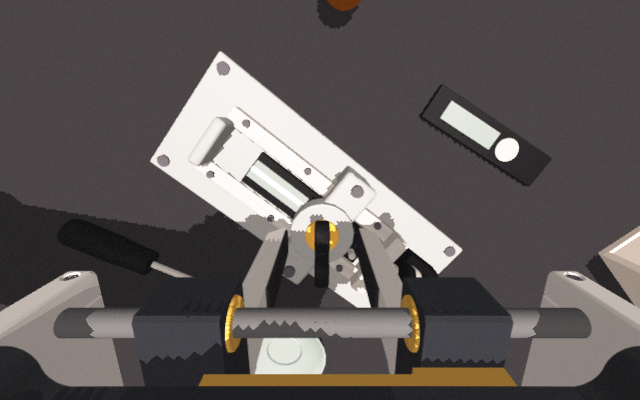

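The wing (321,255) is upright and centred between the fingers. I'll close gently.

Request:
{"method": "play_rows", "body": {
  "steps": [
    [[0, 0, 0, 0, 0], [0, 0, 0, 0, 0], [0, 0, 0, 0, 0], [0, 0, 0, 0, 0], [0, 0, 0, 0, 0], [0, 0, 0, 0, 0], [0, 0, 0, 0, 0], [0, 0, 0, 0, 0], [0, 0, 0, 0, 0], [0, 0, 0, 0, 0]]
  ],
  "force": 15
}}

```text
clock: 10.8
tool_pos: [649.4, 9.1, 75.6]
ee_rot: [-0.655, 1.47, 0.655]
contact_force: [-0.2, 0.1, 2.1]
opening: 0.096
```

```bash
cat > q.py <<'E'
from h import *
for i in range(1):
    s=robot.read_state(); Rm=R.from_rotvec(s['ee_rot']).as_matrix()
    print('t',round(s['clock'],2),'pos',np.round(s['tool_pos'],2),'zang',round(np.degrees(np.arctan2(Rm[1,2],Rm[0,2])),2),'F',np.round(s['contact_force'],2),'M',np.round(s['torque'],3),'op',round(s['opening'],3),'j7',round(s['joint_positions'][6],3), 'tilt',np.round(Rm[:2,0],4))
E
python3 q.py; sleep 1; python3 q.py
```

```text
t 10.8 pos [649.4    9.1   75.59] zang 48.07 F [-0.22  0.08  2.12] M [-0.13   0.089  0.009] op 0.096 j7 0.348 tilt [ 0.     -0.0001]
t 10.8 pos [649.4    9.1   75.59] zang 48.07 F [-0.22  0.08  2.12] M [-0.13   0.089  0.009] op 0.096 j7 0.348 tilt [ 0.     -0.0001]
```

Request:
{"method": "play_rows", "body": {
  "steps": [
    [[0, 0, 0, 0, 3], [0, 0, 0, 0, 3], [0, 0, 0, 0, 3], [0, 0, 0, 0, 3], [0, 0, 0, 0, 3], [0, 0, 0, 0, 2], [0, 0, 0, 0, 1], [0, 0, 0, 0, 0], [0, 0, 0, 0, 0], [0, 0, 0, 0, 0]]
  ]
}}

```text
clock: 11.63
tool_pos: [649.8, 9.4, 75.6]
ee_rot: [-0.412, 1.53, 0.412]
contact_force: [4.1, 1.9, -0.3]
opening: 0.094
```

```bash
python3 q.py
```

```text
t 11.63 pos [649.76   9.37  75.61] zang 30.13 F [ 4.14  1.87 -0.31] M [ 0.379 -1.123  0.046] op 0.094 j7 0.073 tilt [0.0007 0.0004]
```

Request:
{"method": "play_rows", "body": {
  "steps": [
    [[0, 0, 0, 0, 1], [0, 0, 0, 0, 1], [0, 0, 0, 0, 1], [0, 0, 0, 0, 1], [0, 0, 0, 0, 0], [0, 0, 0, 0, 0], [0, 0, 0, 0, 0], [0, 0, 0, 0, 0], [0, 0, 0, 0, 0], [0, 0, 0, 0, 0]]
  ]
}}

```text
clock: 12.47
tool_pos: [649.8, 9.4, 75.6]
ee_rot: [-0.356, 1.54, 0.357]
contact_force: [5.6, 2.4, -2.1]
opening: 0.095
```

```bash
python3 q.py
```

```text
t 12.47 pos [649.83   9.45  75.62] zang 26.05 F [ 5.62  2.43 -2.06] M [ 0.539 -1.375 -0.005] op 0.095 j7 0.01 tilt [0.0009 0.0006]
```

Request:
{"method": "play_rows", "body": {
  "steps": [
    [[0, 0, 0, 0, 1], [0, 0, 0, 0, 1], [0, 0, 0, 0, 1], [0, 0, 0, 0, 1], [0, 0, 0, 0, 0], [0, 0, 0, 0, 0], [0, 0, 0, 0, 0], [0, 0, 0, 0, 0], [0, 0, 0, 0, 0], [0, 0, 0, 0, 0]]
  ]
}}

```text
clock: 13.3
tool_pos: [649.9, 9.5, 75.6]
ee_rot: [-0.301, 1.548, 0.302]
contact_force: [6.5, 2.8, -2.4]
opening: 0.095
```

```bash
python3 q.py
```

```text
t 13.3 pos [649.94   9.46  75.62] zang 22.05 F [ 6.48  2.81 -2.36] M [ 6.700e-01 -1.523e+00 -1.000e-03] op 0.095 j7 -0.051 tilt [0.0011 0.0007]
```

Request:
{"method": "play_rows", "body": {
  "steps": [
    [[0, 0, 0, 0.4, 1], [0, 0, 0, 0, 1], [0, 0, 0, 0, 1], [0, 0, 0, 0, 1], [0, 0, 0, 0, 0], [0, 0, 0, 0, 0], [0, 0, 0, 0, 0], [0, 0, 0, 0, 0], [0, 0, 0, 0, 0], [0, 0, 0, 0, 0]]
  ]
}}

```text
clock: 14.13
tool_pos: [650.1, 9.5, 75.6]
ee_rot: [-0.247, 1.556, 0.247]
contact_force: [5.0, 1.8, -2.1]
opening: 0.093
```

```bash
python3 q.py
```

```text
t 14.13 pos [650.09   9.54  75.61] zang 18.02 F [ 5.03  1.81 -2.12] M [ 0.556 -1.336  0.02 ] op 0.093 j7 -0.113 tilt [0.0007 0.0004]
```

Request:
{"method": "play_rows", "body": {
  "steps": [
    [[0, 0, 0, 0, 1], [0, 0, 0, 0, 1], [0, 0, 0, 0, 1], [0, 0, 0, 0, 1], [0, 0, 0, 0, 0], [0, 0, 0, 0, 0], [0, 0, 0, 0, 0], [0, 0, 0, 0, 0], [0, 0, 0, 0, 0], [0, 0, 0, 0, 0]]
  ]
}}

```text
clock: 14.97
tool_pos: [650.2, 9.6, 75.6]
ee_rot: [-0.192, 1.561, 0.192]
contact_force: [5.7, 1.7, -1.8]
opening: 0.095
```

```bash
python3 q.py
```

```text
t 14.97 pos [650.2    9.59  75.64] zang 14.02 F [ 5.65  1.73 -1.78] M [ 0.62  -1.441 -0.003] op 0.095 j7 -0.174 tilt [0.0009 0.0005]
```

Request:
{"method": "play_rows", "body": {
  "steps": [
    [[0, 0, 0, 0.4, 1], [0, 0, 0, 0, 1], [0, 0, 0, 0, 1], [0, 0, 0, 0, 1], [0, 0, 0, 0, 0], [0, 0, 0, 0, 0], [0, 0, 0, 0, 0], [0, 0, 0, 0, 0], [0, 0, 0, 0, 0], [0, 0, 0, 0, 0]]
  ]
}}

```text
clock: 15.8
tool_pos: [650.3, 9.6, 75.6]
ee_rot: [-0.137, 1.566, 0.137]
contact_force: [4.2, 3.1, -0.3]
opening: 0.093
```

```bash
python3 q.py
```

```text
t 15.8 pos [650.3    9.58  75.58] zang 10.01 F [ 4.18  3.11 -0.33] M [ 0.596 -1.23  -0.018] op 0.093 j7 -0.236 tilt [0.0004 0.0003]
```

Request:
{"method": "play_rows", "body": {
  "steps": [
    [[0, 0, 0, 0, 1], [0, 0, 0, 0, 1], [0, 0, 0, 0, 1], [0, 0, 0, 0, 1], [0, 0, 0, 0, 0], [0, 0, 0, 0, 0], [0, 0, 0, 0, 0], [0, 0, 0, 0, 0], [0, 0, 0, 0, 0], [0, 0, 0, 0, 0]]
  ]
}}

```text
clock: 16.63
tool_pos: [650.4, 9.6, 75.6]
ee_rot: [-0.082, 1.569, 0.083]
contact_force: [6.2, 2.1, -0.8]
opening: 0.093
```

```bash
python3 q.py
```

```text
t 16.63 pos [650.43   9.6   75.62] zang 6.01 F [ 6.18  2.08 -0.81] M [ 0.66  -1.391  0.028] op 0.093 j7 -0.297 tilt [0.0006 0.0003]
```

Request:
{"method": "play_rows", "body": {
  "steps": [
    [[0, 0, 0, 0.5, 1], [0, 0, 0, 0, 1], [0, 0, 0, 0, 1], [0, 0, 0, 0, 1], [0, 0, 0, 0, 0], [0, 0, 0, 0, 0], [0, 0, 0, 0, 0], [0, 0, 0, 0, 0], [0, 0, 0, 0, 0], [0, 0, 0, 0, 0]]
  ]
}}

```text
clock: 17.47
tool_pos: [650.7, 9.5, 75.6]
ee_rot: [-0.028, 1.571, 0.029]
contact_force: [1.8, 3.6, 4.7]
opening: 0.099
```

```bash
python3 q.py
```

```text
t 17.47 pos [650.67   9.53  75.59] zang 2.07 F [1.8  3.56 4.74] M [ 0.818 -0.531 -0.023] op 0.099 j7 -0.357 tilt [0.0001 0.0001]
```

Request:
{"method": "play_rows", "body": {
  "steps": [
    [[0, 0, 0, 0, 1], [0, 0, 0, 0, 1], [0, 0, 0, 0, 1], [0, 0, 0, 0, 1], [0, 0, 0, 0, 0], [0, 0, 0, 0, 0], [0, 0, 0, 0, 0], [0, 0, 0, 0, 0], [0, 0, 0, 0, 0], [0, 0, 0, 0, 0]]
  ]
}}

```text
clock: 18.3
tool_pos: [650.8, 9.5, 75.6]
ee_rot: [0.027, 1.57, -0.027]
contact_force: [3.0, 4.7, 3.3]
opening: 0.092
```

```bash
python3 q.py
```

```text
t 18.3 pos [650.79   9.54  75.58] zang -1.95 F [3.   4.66 3.34] M [ 0.99  -0.737  0.005] op 0.092 j7 -0.419 tilt [0.0003 0.0001]
```

Request:
{"method": "play_rows", "body": {
  "steps": [
    [[0, 0, 0.3, 0.2, 1], [0, 0, 0, 0, 1], [0, 0, 0, 0, 1], [0, 0, 0, 0, 1], [0, 0, 0, 0, 0], [0, 0, 0, 0, 0], [0, 0, 0, 0, 0], [0, 0, 0, 0, 0], [0, 0, 0, 0, 0], [0, 0, 0, 0, 0]]
  ]
}}

```text
clock: 19.13
tool_pos: [650.9, 9.6, 75.5]
ee_rot: [0.081, 1.569, -0.081]
contact_force: [2.2, 2.7, 5.6]
opening: 0.091
```

```bash
python3 q.py
```

```text
t 19.13 pos [650.9    9.56  75.54] zang -5.92 F [2.24 2.71 5.56] M [ 0.623 -0.607  0.049] op 0.091 j7 -0.48 tilt [ 0.0001 -0.0001]
```

Request:
{"method": "play_rows", "body": {
  "steps": [
    [[0, 0, 0, 0, 1], [0, 0, 0, 0, 1], [0, 0, 0, 0, 1], [0, 0, 0, 0, 1], [0, 0, 0, 0, 0], [0, 0, 0, 0, 0], [0, 0, 0, 0, 0], [0, 0, 0, 0, 0], [0, 0, 0, 0, 0], [0, 0, 0, 0, 0]]
  ]
}}

```text
clock: 19.97
tool_pos: [651.0, 9.6, 75.6]
ee_rot: [0.136, 1.566, -0.136]
contact_force: [4.0, 0.8, 5.7]
opening: 0.09
```

```bash
python3 q.py; python3 -c "
from h import *
c=cap('wrist','w9.png')"
```

```text
t 19.97 pos [650.99   9.56  75.55] zang -9.92 F [4.03 0.84 5.75] M [ 0.413 -0.951  0.007] op 0.09 j7 -0.541 tilt [ 0.0003 -0.    ]
```

View pics/w9.png

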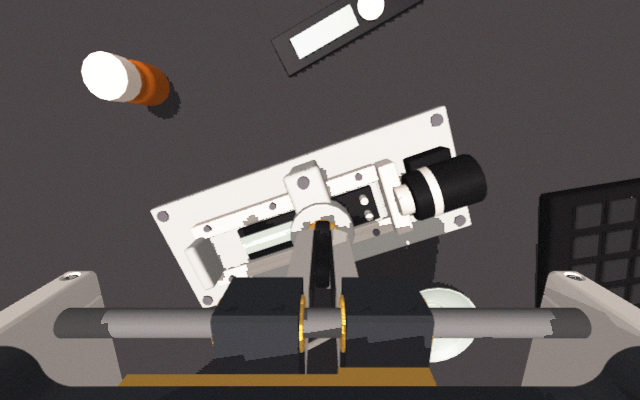

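The wing at (322,255) is gripped and turning with the fingers. About 58° so far, and still free.

Request:
{"method": "play_rows", "body": {
  "steps": [
    [[0, -0.2, 0, 0.2, 1], [0, 0, 0, 0, 1], [0, 0, 0, 0, 1], [0, 0, 0, 0, 1], [0, 0, 0, 0, 0], [0, 0, 0, 0, 0], [0, 0, 0, 0, 0], [0, 0, 0, 0, 0], [0, 0, 0, 0, 0], [0, 0, 0, 0, 0]]
  ]
}}

```text
clock: 20.85
tool_pos: [651.1, 9.6, 75.6]
ee_rot: [0.192, 1.562, -0.192]
contact_force: [5.2, 1.7, 1.0]
opening: 0.096
```

```bash
python3 q.py
```

```text
t 20.85 pos [651.08   9.55  75.6 ] zang -13.99 F [5.19 1.66 0.98] M [ 0.303 -1.259 -0.014] op 0.096 j7 -0.603 tilt [ 0.     -0.0001]
```

Request:
{"method": "play_rows", "body": {
  "steps": [
    [[0, 0, 0, 0, 1], [0, 0, 0, 0, 1], [0, 0, 0, 0, 1], [0, 0, 0, 0, 1], [0, 0, 0, 0, 0], [0, 0, 0, 0, 0], [0, 0, 0, 0, 0], [0, 0, 0, 0, 0], [0, 0, 0, 0, 0], [0, 0, 0, 0, 0]]
  ]
}}

```text
clock: 21.68
tool_pos: [651.2, 9.6, 75.6]
ee_rot: [0.246, 1.556, -0.246]
contact_force: [5.8, 1.4, 1.2]
opening: 0.092
```

```bash
python3 q.py
```

```text
t 21.68 pos [651.21   9.57  75.62] zang -17.99 F [5.82 1.44 1.21] M [ 0.262 -1.434  0.074] op 0.092 j7 -0.664 tilt [ 0.0003 -0.    ]
```

Request:
{"method": "play_rows", "body": {
  "steps": [
    [[0, 0, 0, 0.2, 1], [0, 0, 0, 0, 1], [0, 0, 0, 0, 0], [0, 0, 0, 0, 0], [0, 0, 0, 0, 0], [0, 0, 0, 0, 0], [0, 0, 0, 0, 0], [0, 0, 0, 0, 0], [0, 0, 0, 0, 0], [0, 0, 0, 0, 0]]
  ]
}}

```text
clock: 22.52
tool_pos: [651.3, 9.5, 75.6]
ee_rot: [0.274, 1.553, -0.274]
contact_force: [5.3, 0.8, 1.4]
opening: 0.094
```

```bash
python3 q.py
```

```text
t 22.52 pos [651.28   9.52  75.61] zang -20.0 F [5.34 0.82 1.36] M [ 0.275 -1.3    0.059] op 0.094 j7 -0.695 tilt [ 0.0001 -0.0001]
```

Request:
{"method": "play_rows", "body": {
  "steps": [
    [[0, 0, 0, 0, 1], [0, 0, 0, 0, 1], [0, 0, 0, 0, 1], [0, 0, 0, 0, 0], [0, 0, 0, 0, 0], [0, 0, 0, 0, 0], [0, 0, 0, 0, 0], [0, 0, 0, 0, 0], [0, 0, 0, 0, 0], [0, 0, 0, 0, 0]]
  ]
}}

```text
clock: 23.35
tool_pos: [651.3, 9.5, 75.6]
ee_rot: [0.315, 1.548, -0.315]
contact_force: [5.3, 1.1, 0.5]
opening: 0.091
```

```bash
python3 q.py
```

```text
t 23.35 pos [651.3    9.47  75.57] zang -23.0 F [5.34 1.08 0.47] M [ 0.269 -1.399  0.072] op 0.091 j7 -0.741 tilt [ 0.0001 -0.0001]
```

Request:
{"method": "play_rows", "body": {
  "steps": [
    [[0, 0, 0, 0.2, 1], [0, 0, 0, 0, 1], [0, 0, 0, 0, 1], [0, 0, 0, 0, 0.5], [0, 0, 0, 0, 0], [0, 0, 0, 0, 0], [0, 0, 0, 0, 0], [0, 0, 0, 0, 0], [0, 0, 0, 0, 0], [0, 0, 0, 0, 0]]
  ]
}}

```text
clock: 24.18
tool_pos: [651.3, 9.6, 75.6]
ee_rot: [0.362, 1.541, -0.362]
contact_force: [3.1, 2.8, -0.7]
opening: 0.096
```

```bash
python3 q.py
```

```text
t 24.18 pos [651.28   9.63  75.59] zang -26.42 F [ 3.14  2.76 -0.71] M [ 0.393 -0.822  0.168] op 0.096 j7 -0.793 tilt [-0.0003  0.0001]
```

Request:
{"method": "play_rows", "body": {
  "steps": [
    [[0, 0, 0, 0, 0.5], [0, 0, 0, 0, 0], [0, 0, 0, 0, 0], [0, 0, 0, 0, 0], [0, 0, 0, 0, 0], [0, 0, 0, 0, 0], [0, 0, 0, 0, 0], [0, 0, 0, 0, 0], [0, 0, 0, 0, 0], [0, 0, 0, 0, 0]]
  ]
}}

```text
clock: 25.02
tool_pos: [651.3, 9.6, 75.6]
ee_rot: [0.369, 1.539, -0.369]
contact_force: [1.5, 2.6, -1.9]
opening: 0.094
```

```bash
python3 q.py; python3 -c "
from h import *
c=cap('wrist','w10.png')"; python3 q.py
```

```text
t 25.02 pos [651.3    9.59  75.61] zang -26.93 F [ 1.5   2.59 -1.9 ] M [ 0.511 -0.545  0.199] op 0.094 j7 -0.801 tilt [-0.0003  0.0001]
t 25.07 pos [651.32   9.54  75.63] zang -26.93 F [ 2.08  2.3  -2.43] M [ 0.551 -0.568  0.238] op 0.097 j7 -0.801 tilt [-0.0002  0.    ]
```

Reads 0.17, 0.20 and 0.24 N m after two more degrees of turn and rising, so it is finger-tight. Now I'll back off exactly 90° counter-clockwise.

Request:
{"method": "play_rows", "body": {
  "steps": [
    [[0, 0, 0, 0, -3], [0, 0, 0, 0, -5], [0, 0, 0, 0, -5], [0, 0, 0, 0, -5], [0, 0, 0, 0, -5], [0, 0, 0, 0, -5], [0, 0, 0, 0, -5], [0, 0, 0, 0, -5], [0, 0, 0, 0, -5], [0, 0, 0, 0, -5]]
  ]
}}

```text
clock: 25.9
tool_pos: [650.3, 9.5, 75.6]
ee_rot: [-0.292, 1.553, 0.292]
contact_force: [-5.3, 1.1, 3.7]
opening: 0.095
```

```bash
python3 q.py
```

```text
t 25.9 pos [650.3    9.48  75.6 ] zang 21.3 F [-5.32  1.13  3.67] M [ 0.444  1.352 -0.072] op 0.095 j7 -0.062 tilt [-0.0021 -0.0004]
```

Request:
{"method": "play_rows", "body": {
  "steps": [
    [[0, 0, 0, 0, -5], [0, 0, 0, 0, -5], [0, 0, 0, 0, -5], [0, 0, 0, 0, -5], [0, 0, 0, 0, -5], [0, 0, 0, 0, -5], [0, 0, 0, 0, -5], [0, 0, 0, 0, -5], [0, 0, 0, 0, -2], [0, 0, 0, 0, 0]]
  ]
}}

```text
clock: 26.73
tool_pos: [649.5, 8.7, 75.5]
ee_rot: [-0.858, 1.399, 0.859]
contact_force: [-13.1, -1.6, 10.2]
opening: 0.096
```

```bash
python3 q.py
```

```text
t 26.73 pos [649.49   8.68  75.54] zang 63.19 F [-13.1   -1.64  10.19] M [-0.335  2.647 -0.075] op 0.096 j7 0.58 tilt [-0.0038 -0.0014]
```

Request:
{"method": "play_rows", "body": {
  "steps": [
    [[0, 0, 0.7, -0.3, 0], [0, 0, 0, 0, 0], [0, 0, 0, 0, 0], [0, 0, 0, 0, 0], [0.5, 0, 0, 0, 0], [0.5, 0, 0, 0, 0], [0.5, 0, 0, 0, 0], [0.5, 0, 0, 0, 0], [0.5, 0, 0, 0, 0], [0.5, 0, 0, 0, 0]]
  ]
}}

```text
clock: 27.57
tool_pos: [650.7, 9.6, 75.7]
ee_rot: [-0.856, 1.396, 0.856]
contact_force: [-1.2, -0.2, -0.0]
opening: 0.477
```

```bash
python3 q.py;python3 -c "
from h import *
c=cap('wrist','w11.png')"
```

```text
t 27.57 pos [650.69   9.56  75.67] zang 63.06 F [-1.19 -0.24 -0.01] M [ 0.011 -0.136  0.019] op 0.477 j7 0.578 tilt [-0.      0.0001]
```

View pics/w11.png

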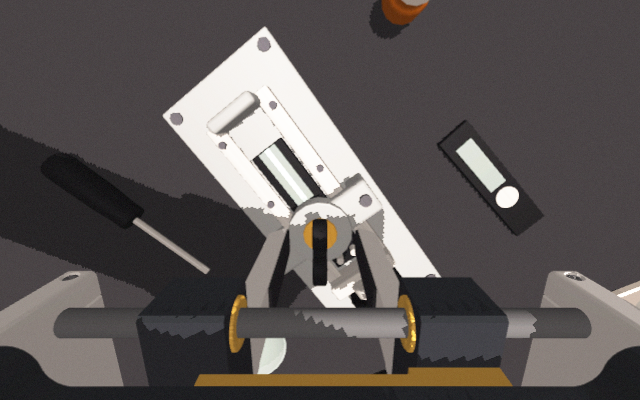

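Released; the wing (320,255) is aligned with the tool and clear of both fingers. I'll rise and check.

Request:
{"method": "play_rows", "body": {
  "steps": [
    [[0.5, -5, 0, 0, 0], [0.5, -10, 0, 0, 0], [0.5, -20, 0, 0, 0], [0.5, -25, 0, 0, 0], [0.5, -25, 0, 0, 0], [0.5, -25, 0, 0, 0], [0.5, -15, 0, 0, 0], [0.5, 0, 0, 0, 0], [0.5, 0, 0, 0, 0], [0.5, 0, 0, 0, 0]]
  ]
}}

```text
clock: 28.45
tool_pos: [650.2, 9.3, 200.0]
ee_rot: [-0.856, 1.397, 0.857]
contact_force: [-0.6, -0.5, -0.2]
opening: 0.498
```

```bash
python3 q.py;python3 - <<'E'
from h import *
c=cap('wrist','w12.png'); t=cap('top','t12.png')
im=c['color'];s=robot.read_state();Rm=R.from_rotvec(s['ee_rot']).as_matrix()
g=im.max(2); m=(g<70).astype(np.uint8); m[:178]=0;m[226:]=0;m[:,:308]=0;m[:,335:]=0
n,l,S,_=cv2.connectedComponentsWithStats(m)
for i in range(1,n):
    if S[i,4]<80: continue
    ys,xs=np.nonzero(l==i); print(S[i],cv2.minAreaRect(np.c_[xs,ys].astype(np.float32)))
E
```

```text
t 28.45 pos [650.22   9.32 199.96] zang 63.06 F [-0.58 -0.49 -0.22] M [ 0.085 -0.164 -0.026] op 0.498 j7 0.664 tilt [-0.0009 -0.0002]
[317 180   8  41 297] ((320.5, 200.0), (40.0, 7.0), 90.0)
```

View pics/w12.png

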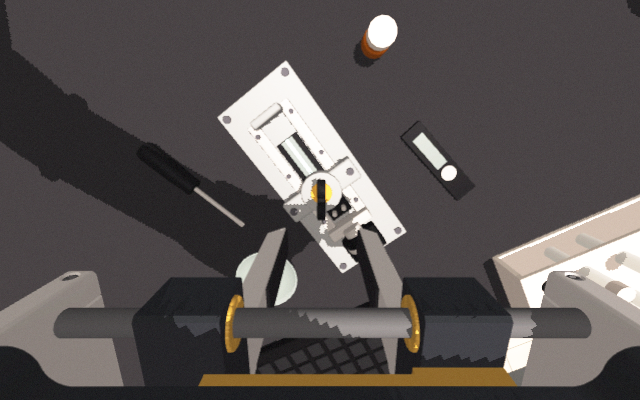

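View pics/t12.png

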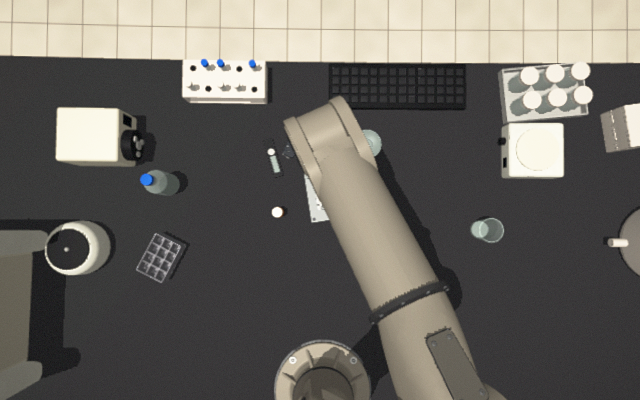

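```bash
python3 - <<'E'
from h import *
c=cap('wrist','w13.png')
a=cv2.imread('pics/w13.png')[55:240,210:370]; cv2.imwrite('pics/w13c.png',cv2.resize(a,None,fx=3.2,fy=3.2,interpolation=cv2.INTER_CUBIC))
E
```

```text
(no output)
```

View pics/w13c.png

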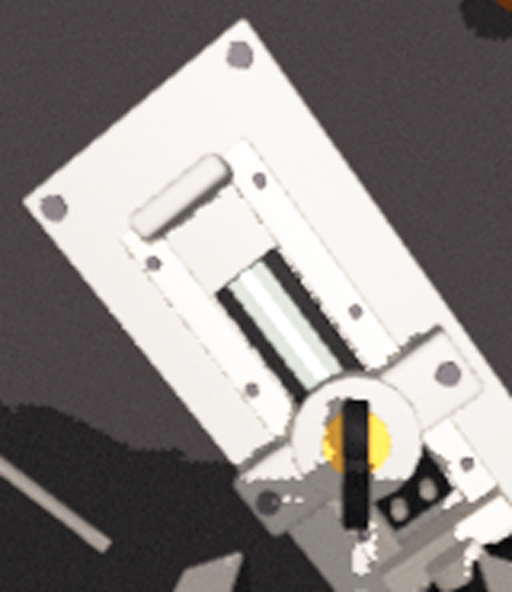

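```bash
python3 - <<'E'
from h import *
c=cap('wrist','w14.png')
f=lambda x,y:(210+(x+.5)/3.2-.5,55+(y+.5)/3.2-.5)
a=plane(c,*f(131,214),50);b=plane(c,*f(214,153),50); s=plane(c,*f(356,442),65)
d=np.array([.987,.1616]); m=((a+b)/2)[:2]; print(a,b,s,'dist',(s[:2]-m)@d,np.linalg.norm(a-b))
robot.finish_job()
E
```

```text
[544.22254103 -25.80975189  50.        ] [539.74929871   9.92132782  50.        ] [649.49978636   8.81193284  65.        ] dist 108.8239792391802 36.00999797566686
the job is handed in; nothing more can be done
```

I pushed the carrier home, ran the clamp screw down to finger-tight, backed it off a quarter turn and let go. I handed the job in at about 28.6 s of the 64 s allowed.

- **Carrier:** I pushed the tab until it stopped moving and the force rose to about 19 N. In the last picture the tab face measured about 109 mm from the screw axis, where 111 mm is nominal. That 2 mm gap is within the camera calibration, and a carrier standing out would read longer, not shorter.
- **Tightening:** The screw turned freely for about 70° clockwise. It then stiffened to readings of 0.17, 0.20 and 0.24 N m at about 75°, and I stopped there. Those readings scatter by about ±0.03 N m, so the true peak is probably about 0.2 N m, well under the 0.45 N m that cracks the glass.
- **Back-off:** The gripper turned back 90.1°. After release the wing stood within about 1° of the gripper's angle in the picture.
- **Release and bystanders:** The fingers are open and raised clear, with no contact force. The vial, screwdriver, spare cell, beaker, bottle and tip box looked unmoved in the last views. The dish was half hidden by the arm.

The foot's gap to the cell can't be seen in the cameras. That the cell is captive but not strained rests on the quarter turn itself, not on a direct check.

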